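# Put away the breakfast boards and hang up the dippers

## Robot

A 6-joint arm with a two-finger parallel gripper is mounted at the origin on a cart in front of the work surface, level with it; the furniture and walls round the work are solid. World frame = base frame: x ahead of the robot, y to its left, z up, the work surface at z = 0. Lengths are in m, angles in degrees, forces in N, time in s.
With the tool pointing down it reaches from about 0.375 to 0.9 m from the base axis. Payload 3.1 kg.
Tool frame: the origin (TCP) lies where the fingers leave the gripper's body, on its centre line; the fingertips stand 70 mm ahead of it and the grasp point (between the pads) lies 51 mm ahead of it; z points along the fingers, y is the line along which they close (so a half turn about z gives the same grasp; the last joint's range is limited). The gripper opens to 87 mm and grips with 3 to 60 N. Pads are 19 mm wide; open, the fingers measure 117 mm over their backs; the gripper's body (75 mm by 190 mm) begins 51 mm behind the grasp point.
Start: joints at [-76.576, 30.224, 82.088, -0, 67.689, -10.227], TCP at [0.251, -0.572, 0.292] pointing down, gripper open.
Joint ranges: [-176.69, 176.69], [-43.24, 126.21], [12.49, 139.97], [-82, 262], [0, 151.66], [-163.58, 163.58]. Speed limits (degrees/s): [159.86, 159.86, 180, 180, 180, 180].

## Interface

Orientations are given as a 3x3 rotation matrix whose columns are the frame's x, y, z axes.
In Python, from rig import readout, capture, calibration, bot, look_for gives the robot as it stands. The module is installed in compiled form; this text tells all that it offers.
- The arm moves only by the shell command python3 -m pendant 'ROWS'. ROWS is JSON, a list of rows, each a list of 7 numbers: the shift along the tool's x, y, z normalised to -1 to 1, where 1 is 200 mm, then the turn, a rotation vector about the tool's x, y, z normalised to -1 to 1, where 1 is 180 degrees, then the closure, from -1 (fully open) to 1 (shut). In form: [[dx, dy, dz, ax, ay, az, grip], ...]. A call has 1 to 8 rows; each row is the pose to reach, as a shift and turn from the pose commanded when the call began, along the tool's axes at that moment, turning the shorter way round; what a row does not reach only later rows make up. A row lasts 1/10 s, in which the tool goes at most 50 mm and 8.59 degrees, less where a joint would pass 70% of its speed; a pose out of reach is approached as far as the arm can. A call with a number of a shift or a turn outside -1 to 1 is refused whole. A call with a gripper value outside its range is refused whole. The fingers move at their own pace and stop on an object; the grip force is fixed at half the most. Time passes only in rows, so rows that repeat a pose let the fingers close. It gives the time, the measured TCP pose, the force, the opening and the grip force at its end, in the units of the state.
- readout.read_state(): the state, without advancing time (a new reading comes with each control period).
- capture(name): name is "scene" or "top" or "wrist"; returns (picture, depth): 480x640x3 uint8, red, green, blue; 480x640 float32, m along the optical axis (not along the pixel's ray), 0 where there is no reading.
- calibration(name): a dict with "mtx" (3x3 intrinsics, pixels), "T" (4x4, takes a point from camera to world coordinates); the wrist camera has in their place "mount" (4x4, takes a point from camera to tool coordinates, whose origin is the TCP and whose axes are the flange's). Camera axes: x right, y down, z forward; pixel columns grow to the right and rows downward; lengths in m; the calibration is good to about 2 mm. A picture is of the moment at which its call begins: read the wrist's pose just before it. calibration takes no time and is no camera call.
- bot.hand_in(): hands the job in; it is judged then, once.
Trained networks look in the newest picture that a camera, given by its name, has taken for a name from the list of things; names that differ only in an ending like _2 or _b are one class to them, and where a whole thing is asked for, a point or a joint stands for the part that bears it (a point fixed in the world has none). Each returns a list of dicts, best first, with "conf" (0 to 1); they miss things now and then, are a little off and sometimes report something else, mostly with a low value. They report only what shows in the picture. A call takes as long as a camera call.
- look_for(thing, camera): "extent" ([left, top, right, bottom] in pixels, round what is visible of it).
The state is a dict: "time_s": time; "joint_positions": joint angles; "qvel": joint speeds; "tau": joint torques, N m; "position": TCP position; "tcp_rot": TCP orientation; "force": force on the tool from outside, world axes, zero at the start; "moment": the same for the moment, N m; "opening": opening from 0.0 (shut) to 1.0 (fully open); "grasp_force": force on a finger pad.
Only numpy, scipy, OpenCV 4.12 (cv2) and the standard library are available. Lean on these libraries where they do the work, as an engineer would, in place of code of your own. Each camera call takes 0.05 s, during which the arm holds its last target. There are 200 camera calls.

## Task

Put the dry washing-up away: stand each wooden board that leans against the roll upright on its short edge in the slotted rack, one board to a slot, and hang each dipper by its own hook over the rim of the pot, its cup inside the pot. There are two or three of each. Leave the two jars, the shaker and the yoghurt pot where they stand.

Things in the scene. Friction and masses are not known exactly. Their poses are not given: they have to be found in the camera images.
- pot_rim (a point): open steel pot, fixed, vertical wall; this point: centre of its mouth at rim height, 130 mm above the worktop. Outside radius 100, wall 4 mm. Its two loop handles lie 46 mm or more below the rim, clear of it. A wall cabinet (bottom 0.68 m up) begins left of the pot at y = 0.32 m: most wrist room is over the near and right parts of the rim. Three cups fit if 1.3 rad or more apart round the rim.
- rack: slotted wooden board rack, fixed: a base 96 (x) x 190 (y) x 16 mm with two rows (x = -27 and +27 mm) of six upright dowels, 8 mm thick, standing 60 mm above the base, at y = -75, -45, -15, 15, 45, 75 mm. So there are five slots 22 mm wide, running along x, at y = -60, -30, 0, 30, 60 mm. Origin: centre of the underside, on the worktop. Boards in neighbouring slots leave little finger room; every second slot is comfortable.
- foil_roll: heavy dark grey roll lying on the worktop, fixed, 280 mm long (its own x axis), 65 mm wide, 62 mm high; the boards lean against the left-hand side (+y, towards the middle of the worktop). Origin: centre of the underside.
- board1_c (a point): striped wooden breakfast board, 12 (x) x 80 (y) x 130 (z) mm, 0.1 kg, loose, told at its centre; z runs along its length to the top edge, x is square to its faces. It starts leaning back 0.15 to 0.25 rad on its lower short edge against the roll, the upper 60 mm clear of it. May be absent.
- board2_c (a point): striped wooden breakfast board, 12 (x) x 80 (y) x 130 (z) mm, 0.1 kg, loose, told at its centre; z runs along its length to the top edge, x is square to its faces. It starts leaning back 0.15 to 0.25 rad on its lower short edge against the roll, the upper 60 mm clear of it. May be absent.
- board3_c (a point): striped wooden breakfast board, 12 (x) x 80 (y) x 130 (z) mm, 0.1 kg, loose, told at its centre; z runs along its length to the top edge, x is square to its faces. It starts leaning back 0.15 to 0.25 rad on its lower short edge against the roll, the upper 60 mm clear of it. May be absent.
- dipper1_grip (a point): hooked dipper (a small steel measuring ladle with a vertical handle), loose, 0.2 kg, 150 mm tall, standing on its flat-bottomed cup (radius 34, height 40 mm; heavy foot). This point is the centre of its wooden grip, 12 (x) x 18 (y) x 65 (z) mm, the top part of the handle, 117.5 mm above the cup's underside and 36 mm behind the cup's axis; z up, x points from handle to cup. May be absent.
- dipper1_hook (a point): the same dipper's hook: centre of the underside of the hook's top bar, 80 mm above the cup's underside, 37.5 mm below the grip's centre and 8 mm behind it (-x). The hook is 18 mm wide, opens downward behind the shank (on the side away from the cup); its channel is 17 mm wide (x -8 to +8 about this point) between the shank and a tip that reaches 23 mm below this point. Shank and cup's back lie in one plane, so the dipper hangs against a wall nearly upright.
- dipper1_cup (a point): the same dipper's cup: point on the cup's axis, 20 mm above its underside.
- dipper2_grip (a point): hooked dipper (a small steel measuring ladle with a vertical handle), loose, 0.2 kg, 150 mm tall, standing on its flat-bottomed cup (radius 34, height 40 mm; heavy foot). This point is the centre of its wooden grip, 12 (x) x 18 (y) x 65 (z) mm, the top part of the handle, 117.5 mm above the cup's underside and 36 mm behind the cup's axis; z up, x points from handle to cup. May be absent.
- dipper2_hook (a point): the same dipper's hook: centre of the underside of the hook's top bar, 80 mm above the cup's underside, 37.5 mm below the grip's centre and 8 mm behind it (-x). The hook is 18 mm wide, opens downward behind the shank (on the side away from the cup); its channel is 17 mm wide (x -8 to +8 about this point) between the shank and a tip that reaches 23 mm below this point. Shank and cup's back lie in one plane, so the dipper hangs against a wall nearly upright.
- dipper2_cup (a point): the same dipper's cup: point on the cup's axis, 20 mm above its underside.
- dipper3_grip (a point): hooked dipper (a small steel measuring ladle with a vertical handle), loose, 0.2 kg, 150 mm tall, standing on its flat-bottomed cup (radius 34, height 40 mm; heavy foot). This point is the centre of its wooden grip, 12 (x) x 18 (y) x 65 (z) mm, the top part of the handle, 117.5 mm above the cup's underside and 36 mm behind the cup's axis; z up, x points from handle to cup. May be absent.
- dipper3_hook (a point): the same dipper's hook: centre of the underside of the hook's top bar, 80 mm above the cup's underside, 37.5 mm below the grip's centre and 8 mm behind it (-x). The hook is 18 mm wide, opens downward behind the shank (on the side away from the cup); its channel is 17 mm wide (x -8 to +8 about this point) between the shank and a tip that reaches 23 mm below this point. Shank and cup's back lie in one plane, so the dipper hangs against a wall nearly upright.
- dipper3_cup (a point): the same dipper's cup: point on the cup's axis, 20 mm above its underside.
- spice_1_c (a point): spice jar, 45 mm across, 100 mm high, bystander; told at its centre
- salt_shaker_c (a point): salt shaker, 44 mm across, 90 mm high, bystander; told at its centre
- jar_small_c (a point): small glass jar with a black lid, 52 mm across, 66 mm high, bystander; told at its centre
- yoghurt_pot_c (a point): yoghurt pot, 72 mm across, 71 mm high, bystander; told at its centre

How it is judged:
By the outcome, as a careful person would: the job done as asked, in the order asked, and still so for the second after the job is handed in, with the robot touching nothing.
Of board1, board2, board3 only 2 to 3 are there at a start; the rules pass over those that are not, and their reading is None.
Of dipper1, dipper2, dipper3 only 2 to 3 are there at a start; the rules pass over those that are not, and their reading is None.
At some moment in a run one of dipper1, dipper2, dipper3 may be knocked a few centimetres aside while the robot is not near it.
It also fails if it takes over 210 s, if anything falls off the work surface, if the arm or the gripper's body presses on something with over 40 N, if the wrist force passes 120 N, or if a joint passes its speed limit or range.

## Working session

There is one attempt and no reset: what is moved stays moved. The work goes in short steps, Python scripts to look and compute and a shell command to move; the robot and the scene stay as the last step left them, time stands still between calls to the robot, and variables do not carry over. Pictures are saved under pics/ and viewed, at most 14 in all, crops included, and the job is handed in when it is done.

```bash
mkdir -p pics; ls
cat > h.py <<'E'
import numpy as np, cv2
from rig import readout, capture, calibration, bot, look_for
def cap(name, save=None):
    s=readout.read_state(); im,d=capture(name)
    if save: cv2.imwrite('pics/'+save+'.png', im[:,:,::-1])
    c=calibration(name)
    if name=='wrist':
        T=np.eye(4);T[:3,:3]=np.array(s['tcp_rot']);T[:3,3]=s['position'];T=T@np.array(c['mount'])
    else: T=np.array(c['T'])
    return im,d,np.array(c['mtx']),T
def cloud(d,K,T):
    v,u=np.mgrid[:d.shape[0],:d.shape[1]]
    P=np.stack([(u-K[0,2])/K[0,0]*d,(v-K[1,2])/K[1,1]*d,d],-1)
    W=P@T[:3,:3].T+T[:3,3]; W[d<=0]=np.nan
    return W
E
python3 - <<'E'
from h import *
s=readout.read_state(); print(s)
for n in ['scene','top']:
    im,d,K,T=cap(n,n+'0'); np.savez('/tmp/'+n,im=im,d=d,K=K,T=T); W=cloud(d,K,T)
    print(n,T.round(3).tolist(),K.round(0).tolist())
    for t in ['pot_rim','rack','foil_roll','board1_c','dipper1_grip','dipper1_hook','dipper1_cup','spice_1_c','salt_shaker_c','jar_small_c','yoghurt_pot_c']:
        for r in look_for(t,n)[:4]:
            l,tp,rr,b=[int(x) for x in r['extent']]
            w=W[max(tp,0):b,max(l,0):rr].reshape(-1,3); print(t,round(r['conf'],2),[l,tp,rr,b],np.nanmedian(w,0).round(3))
E
```

```text
pics
{'time_s': 0.0, 'joint_positions': array([-7.65738810e+01,  3.02784737e+01,  8.21566663e+01, -9.98811908e-04,
        6.76866381e+01, -1.02284002e+01]), 'qvel': array([-0.05460149,  0.00379586,  0.05925423, -0.00214922, -0.05496215,
        0.07231264]), 'tau': array([ 1.17310148e-03, -4.40034878e+01, -1.76591313e+01,  6.34275028e-02,
        5.82357065e-02, -1.58115504e-04]), 'position': array([ 0.2506393 , -0.57191266,  0.29127518]), 'tcp_rot': array([[ 9.15978796e-01,  4.01226351e-01, -5.09192304e-04],
       [ 4.01226512e-01, -9.15976543e-01,  2.06359520e-03],
       [ 3.61560566e-04, -2.09451090e-03, -9.99997741e-01]]), 'force': array([ 0.38772502,  0.46843301, -0.17203824]), 'moment': array([ 0.01481974, -0.002963  , -0.04437561]), 'grasp_force': 0.0, 'opening': 1.001197662478838}
scene [[-0.68, -0.435, 0.59, -0.101], [-0.733, 0.387, -0.56, 0.622], [0.015, -0.813, -0.582, 0.795], [0.0, 0.0, 0.0, 1.0]] [[533.0, 0.0, 317.0], [0.0, 533.0, 242.0], [0.0, 0.0, 1.0]]
pot_rim 0.88 [178, 257, 283, 374] [0.586 0.211 0.066]
rack 0.61 [275, 224, 348, 295] [ 0.637 -0.068  0.013]
foil_r
[... 918 characters left out ...]
, 328] [ 0.533 -0.243  0.06 ]
dipper1_grip 0.76 [312, 275, 342, 317] [ 0.47  -0.041  0.007]
dipper1_grip 0.62 [263, 301, 300, 341] [0.418 0.057 0.006]
dipper1_grip 0.53 [295, 139, 327, 176] [ 0.766 -0.015  0.069]
dipper1_hook 0.75 [313, 276, 347, 318] [ 0.467 -0.048  0.006]
dipper1_hook 0.51 [411, 195, 444, 328] [ 0.531 -0.246  0.06 ]
dipper1_cup 0.79 [312, 273, 343, 320] [ 0.468 -0.042  0.006]
dipper1_cup 0.34 [397, 161, 420, 184] [ 0.726 -0.225  0.054]
spice_1_c 0.61 [245, 177, 271, 207] [0.687 0.097 0.083]
salt_shaker_c 0.9 [400, 160, 419, 186] [ 0.723 -0.227  0.055]
jar_small_c 0.64 [355, 266, 379, 290] [ 0.502 -0.125  0.065]
yoghurt_pot_c 0.61 [297, 138, 328, 176] [ 0.767 -0.018  0.069]
```

View pics/scene0.png

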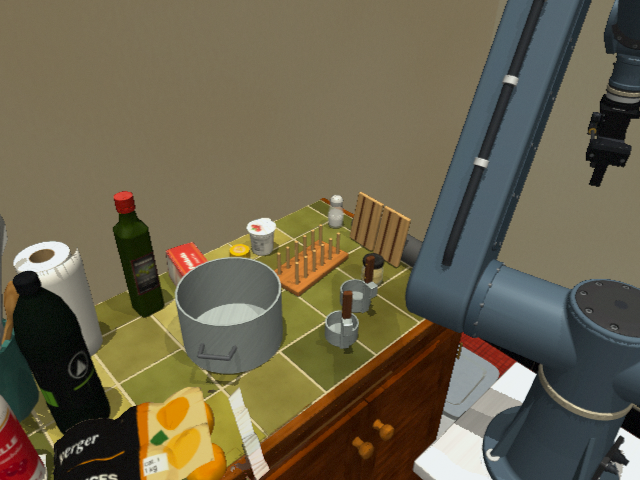

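View pics/top0.png

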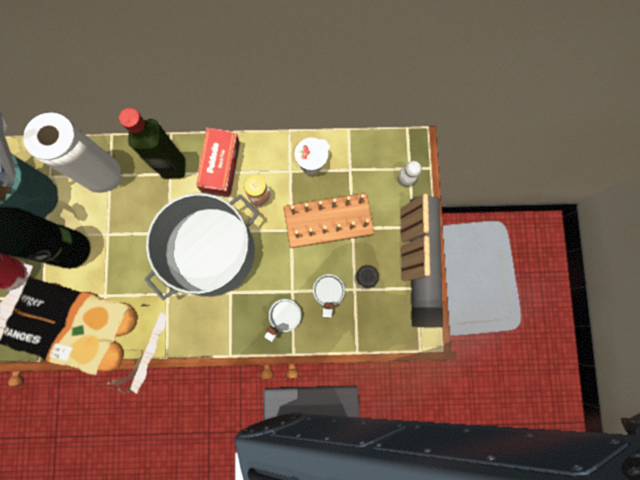

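Two boards lean on the roll (top view, about (414,218) and (414,258)). Two dippers stand near the front edge, with cups at about (329,290) and (285,315) and grips at about (327,311) and (271,334). Next I'll get poses from depth.

```bash
cat >> h.py <<'E'
def sel(W,x0,x1,y0,y1,z0,z1):
    w=W.reshape(-1,3); w=w[~np.isnan(w[:,0])]
    return w[(w[:,0]>x0)&(w[:,0]<x1)&(w[:,1]>y0)&(w[:,1]<y1)&(w[:,2]>z0)&(w[:,2]<z1)]
E
python3 - <<'E'
from h import *
from scipy.optimize import least_squares
for n in ['top','scene']:
    D=np.load(f'/tmp/{n}.npz'); W=cloud(D['d'],D['K'],D['T'])
    print(n,'table z',np.nanmedian(sel(W,.4,.8,-.15,.15,-.02,.02)[:,2]))
    p=sel(W,.45,.72,.08,.38,.122,.137)
    f=least_squares(lambda c:np.hypot(p[:,0]-c[0],p[:,1]-c[1])-.098,[.58,.23],loss='soft_l1',f_scale=.003); print('pot',f.x.round(4),len(p))
    for z0,z1 in [(.01,.022),(.06,.085)]:
        p=sel(W,.55,.72,-.17,.06,z0,z1).astype(np.float32); r=cv2.minAreaRect(p[:,:2]); print('rack',r,len(p),p.mean(0))
    # boards
    for x0,x1 in [(.5,.57),(.57,.68)]:
        p=sel(W,x0,x1,-.3,-.14,.07,.15)
        print('brd',len(p),p.min(0).round(3),p.max(0).round(3))
        for z in np.arange(.07,.15,.01):
            q=p[abs(p[:,2]-z)<.005]
            if len(q): print('  z%.2f'%z,len(q),'x',q[:,0].min().round(3),q[:,0].max().round(3),'y',q[:,1].min().round(3),q[:,1].max().round(3))
    for y0,y1 in [(-.1,.01),(.02,.12)]:
        p=sel(W,.35,.54,y0,y1,.09,.17); print('grip',len(p),p.mean(0).round(3),p.min(0).round(3),p.max(0).round(3))
        p=sel(W,.35,.54,y0,y1,.025,.05); (c,r)=cv2.minEnclosingCircle(p[:,:2].astype(np.float32)); print('cup',len(p),c,r)
E
```

```text
top table z -0.0003308277397819914
pot [0.5729 0.2133] 808Traceback (most recent call last):
  File "<stdin>", line 9, in <module>
cv2.error: OpenCV(4.12.0) /io/opencv/modules/imgproc/src/convhull.cpp:143: error: (-215:Assertion failed) total >= 0 && (depth == CV_32F || depth == CV_32S) in function 'convexHull'
```

```bash
cat > m.py <<'E'
from h import *
from scipy.optimize import least_squares
for n in ['top','scene']:
    D=np.load(f'/tmp/{n}.npz'); W=cloud(D['d'],D['K'],D['T'])
    p=sel(W,.45,.72,.08,.38,.122,.137)
    f=least_squares(lambda c:np.hypot(p[:,0]-c[0],p[:,1]-c[1])-.098,[.58,.23],loss='soft_l1',f_scale=.003); print('pot',f.x.round(4),len(p))
    for z0,z1 in [(.01,.022),(.06,.085)]:
        p=sel(W,.55,.72,-.17,.06,z0,z1)
        r=cv2.minAreaRect(np.ascontiguousarray(p[:,:2],dtype=np.float32)) if len(p) else None; print('rack',r,len(p))
    for x0,x1 in [(.5,.57),(.57,.68)]:
        p=sel(W,x0,x1,-.3,-.14,.07,.15)
        for z in np.arange(.07,.15,.01):
            q=p[abs(p[:,2]-z)<.005]
            if len(q): print('  z%.2f'%z,len(q),'x',q[:,0].min().round(3),q[:,0].max().round(3),'y',q[:,1].min().round(3),q[:,1].max().round(3))
    for y0,y1 in [(-.1,.01),(.02,.12)]:
        p=sel(W,.35,.54,y0,y1,.09,.17); 
        if len(p): print('grip',len(p),p.mean(0).round(3),p.min(0).round(3),p.max(0).round(3))
        p=sel(W,.35,.54,y0,y1,.025,.05)
        if len(p): (c,r)=cv2.minEnclosingCircle(np.ascontiguousarray(p[:,:2],dtype=np.float32)); print('cup',len(p),c,r)
E
python3 m.py
```

```text
pot [0.5729 0.2133] 808
rack ((0.636267900466919, -0.05097414553165436), (0.09674275666475296, 0.18987397849559784), 8.145883560180664) 3230
rack ((0.6362558603286743, -0.050635114312171936), (0.061845697462558746, 0.15682969987392426), 7.683318138122559) 188
  z0.07 30 x 0.502 0.568 y -0.223 -0.148
  z0.08 67 x 0.501 0.569 y -0.225 -0.219
  z0.09 62 x 0.5 0.568 y -0.227 -0.221
  z0.10 77 x 0.5 0.57 y -0.229 -0.223
  z0.11 71 x 0.5 0.57 y -0.231 -0.225
  z0.12 87 x 0.501 0.57 y -0.243 -0.227
  z0.13 198 x 0.5 0.569 y -0.242 -0.228
  z0.07 40 x 0.57 0.656 y -0.229 -0.222
  z0.08 73 x 0.571 0.661 y -0.23 -0.221
  z0.09 80 x 0.57 0.661 y -0.232 -0.225
  z0.10 77 x 0.572 0.661 y -0.235 -0.227
  z0.11 88 x 0.571 0.66 y -0.237 -0.227
  z0.12 92 x 0.57 0.661 y -0.245 -0.23
  z0.13 235 x 0.571 0.661 y -0.246 -0.232
grip 69 [ 0.443 -0.04   0.142] [ 0.437 -0.05   0.091] [ 0.45  -0.032  0.152]
cup 141 (0.47943395376205444, -0.04519305378198624) 0.03405429795384407
grip 75 [0.399 0.067 0.141] [0.391 0.06  0.091] [0.406 0.078 0.152]
cup 131 (0.4286552667617798, 0.049083590507507324) 0.03395806252
[... 462 characters left out ...]
.224
  z0.12 95 x 0.5 0.57 y -0.237 -0.226
  z0.13 118 x 0.501 0.569 y -0.242 -0.226
  z0.07 56 x 0.571 0.658 y -0.233 -0.22
  z0.08 102 x 0.571 0.663 y -0.233 -0.22
  z0.09 101 x 0.571 0.662 y -0.237 -0.222
  z0.10 112 x 0.571 0.659 y -0.239 -0.225
  z0.11 110 x 0.57 0.661 y -0.24 -0.226
  z0.12 116 x 0.571 0.662 y -0.245 -0.228
  z0.13 126 x 0.571 0.66 y -0.247 -0.23
  z0.14 2 x 0.604 0.624 y -0.235 -0.232
grip 232 [ 0.441 -0.038  0.124] [ 0.425 -0.051  0.09 ] [ 0.45  -0.031  0.153]
cup 300 (0.4770345985889435, -0.046474017202854156) 0.03710457310080528
grip 271 [0.397 0.071 0.124] [0.386 0.06  0.09 ] [0.41  0.078 0.154]
cup 339 (0.4294380843639374, 0.05081534385681152) 0.03735024109482765
```

```bash
cat >> h.py <<'E'
def down(yaw,lean=0):
    # tool z down, tool y ~ world -y; yaw deg about world z; lean rad: tool z gets component along (rotated) +y
    c,s=np.cos(np.radians(yaw)),np.sin(np.radians(yaw)); Rz=np.array([[c,-s,0],[s,c,0],[0,0,1]])
    z=np.array([0,np.sin(lean),-np.cos(lean)]); x=np.array([1.,0,0]); y=np.cross(z,x)
    return Rz@np.stack([x,y,z],1)
def delta(pos,R,grasp=True,frm=None):
    """normalised row taking the tool (measured, or frm=(p,R)) so grasp point (or TCP) is at pos"""
    s=readout.read_state() if frm is None else None
    p0,R0=(np.array(s['position']),np.array(s['tcp_rot'])) if frm is None else frm
    pos=np.array(pos,float)-(.051*R[:,2] if grasp else 0)
    d=R0.T@(pos-p0)/.2; a=cv2.Rodrigues(R0.T@R)[0].ravel()/np.pi
    print('row',d.round(4).tolist(),a.round(4).tolist(),'TCP',pos.round(3)); return pos,R
E
python3 - <<'E'
from h import *
for n in ['top','scene']:
    D=np.load(f'/tmp/{n}.npz'); W=cloud(D['d'],D['K'],D['T'])
    p=sel(W,.46,.7,-.255,-.2,.125,.15); print(np.histogram(p[:,0],bins=np.arange(.48,.68,.005)))
    for x0,x1 in [(.46,.5735),(.5785,.68)]:
        q=p[(p[:,0]>x0)&(p[:,0]<x1)]; print(n,cv2.minAreaRect(np.ascontiguousarray(q[:,:2],dtype=np.float32)),q[:,2].max())
delta([.575,-.237,.20],down(0,.2))
E
```

```text
(array([ 0,  0,  0, 12, 14, 16, 13, 21, 12, 18, 11, 15, 12, 15, 16, 10, 13,
       12, 13,  1,  7, 15, 13, 14, 12, 17, 12, 14, 13, 17, 15, 11, 16, 15,
       15, 12,  3,  0,  0,  0]), array([0.48 , 0.485, 0.49 , 0.495, 0.5  , 0.505, 0.51 , 0.515, 0.52 ,
       0.525, 0.53 , 0.535, 0.54 , 0.545, 0.55 , 0.555, 0.56 , 0.565,
       0.57 , 0.575, 0.58 , 0.585, 0.59 , 0.595, 0.6  , 0.605, 0.61 ,
       0.615, 0.62 , 0.625, 0.63 , 0.635, 0.64 , 0.645, 0.65 , 0.655,
       0.66 , 0.665, 0.67 , 0.675, 0.68 ]))
top ((0.534993052482605, -0.23599004745483398), (0.01222318783402443, 0.07754500955343246), 87.15384674072266) 0.13260400707993825
top ((0.6219832897186279, -0.23864345252513885), (0.012365743517875671, 0.07841306924819946), 88.2942123413086) 0.1328124610717487
(array([ 0,  0,  0,  7, 13,  7,  7,  9, 10, 10,  9,  9,  5, 10,  9,  6,  7,
        7,  6,  2,  8, 11,  6, 10,  6,  5, 11,  7,  9,  5,  6,  9,  7,  5,
       11,  4,  0,  0,  0,  0]), array([0.48 , 0.485, 0.49 , 0.495, 0.5  , 0.505, 0.51 , 0.515, 0.52 ,
       0.525, 0.53 , 0.535, 0.54 , 0.545, 0.55 , 0.555, 0.56 , 0.565,
       0.57 , 0.575, 0.58 , 0.585, 0.59 , 0.595, 0.6  , 0.605, 0.61 ,
       0.615, 0.62 , 0.625, 0.63 , 0.635, 0.64 , 0.645, 0.65 , 0.655,
       0.66 , 0.665, 0.67 , 0.675, 0.68 ]))
scene ((0.5349664688110352, -0.23464831709861755), (0.013796824030578136, 0.07541362941265106), 87.57455444335938) 0.13465946097466286
scene ((0.6207433938980103, -0.23889611661434174), (0.015051192604005337, 0.0775793045759201), 83.35540008544922) 0.13549845188292686
row [2.1376, -0.8395, 0.2112] [0.0627, 0.0131, 0.131] TCP [ 0.575 -0.247  0.25 ]
```

```bash
python3 -m pendant '[[0.4,-0.2,0,0,0,0,-1],[0.8,-0.5,0,0,0,0,-1],[1,-0.84,0,0,0,0,-1],[1,-0.84,0,0,0,0,-1],[1,-0.84,0,0,0,0.131,-1],[1,-0.84,0,0,0,0.131,-1],[1,-0.84,0,0,0,0.131,-1],[1,-0.84,0,0,0,0.131,-1]]'
python3 - <<'E'
from h import *
delta([.6213,-.234,.20],down(-2.5,.2))
E
```

```text
time_s: 2.0
position: [0.367, -0.3377, 0.2926]
tcp_rot: [[1.0, 0.003, 0.0], [0.003, -1.0, -0.001], [0.0, 0.001, -1.0]]
force: [0.5, -0.8, 0.0]
opening: 0.999
grasp_force: 0.0
row [1.2708, -0.4641, 0.2131] [0.0639, 0.0014, 0.0148] TCP [ 0.621 -0.244  0.25 ]
```

```bash
python3 -m pendant '[[0.3,-0.2,0,0.064,0,0.015,-0.3],[0.6,-0.46,0,0.064,0,0.015,-0.3],[0.9,-0.46,0,0.064,0,0.015,-0.3],[1,-0.46,0,0.064,0,0.015,-0.3],[1,-0.46,0,0.064,0,0.015,-0.3],[1,-0.46,0,0.064,0,0.015,-0.3]]'
python3 - <<'E'
from h import *
im,d,K,T=cap('wrist','w1'); W=cloud(d,K,T); np.savez('/tmp/wrist',im=im,d=d,K=K,T=T)
for x0,x1 in [(.46,.5735),(.5785,.68)]:
  for z0,z1 in [(.122,.15),(.085,.095),(.105,.115)]:
    q=sel(W,x0,x1,-.27,-.18,z0,z1)
    if len(q): print(z0,len(q),cv2.minAreaRect(np.ascontiguousarray(q[:,:2],dtype=np.float32)),q.mean(0).round(4),q[:,2].max())
a=delta([.6213,-.234,.185],down(-2.5,.2))
E
```

```text
time_s: 2.6
position: [0.5694, -0.2458, 0.2919]
tcp_rot: [[0.999, -0.04, 0.006], [-0.04, -0.979, 0.199], [-0.002, -0.199, -0.98]]
force: [-0.3, 0.4, 0.0]
opening: 0.661
grasp_force: 0.0
0.122 1527 ((0.5414071083068848, -0.2355717271566391), (0.012813873589038849, 0.0646219253540039), 87.70368957519531) [ 0.543  -0.2361  0.1284] 0.13129495658147178
0.085 56 ((0.5414809584617615, -0.2228538691997528), (0.002067589433863759, 0.06393662840127945), 87.68651580810547) [ 0.5452 -0.2231  0.09  ] 0.09498934248059693
0.105 65 ((0.5359436869621277, -0.22654706239700317), (0.0017848433926701546, 0.0663900226354599), 87.63411712646484) [ 0.5339 -0.2266  0.111 ] 0.11498899597259754
0.122 2403 ((0.6233139038085938, -0.23837469518184662), (0.012797901406884193, 0.07946118712425232), 87.97750091552734) [ 0.6254 -0.239   0.1285] 0.13185032037837113
0.085 76 ((0.6251283288002014, -0.22619295120239258), (0.0018085706979036331, 0.07421964406967163), 86.97860717773438) [ 0.6234 -0.226   0.0901] 0.09476977223626615
0.105 73 ((0.6251749992370605, -0.2297530174255371), (0.002561568282544613, 0.07338697463274002), 87.08452606201172) [ 0.6311 -0.2298  0.1085] 0.11495472746185825
row [0.2685, 0.0355, 0.2806] [-0.0002, 0.0016, 0.0003] TCP [ 0.621 -0.244  0.235]
```

View pics/w1.png

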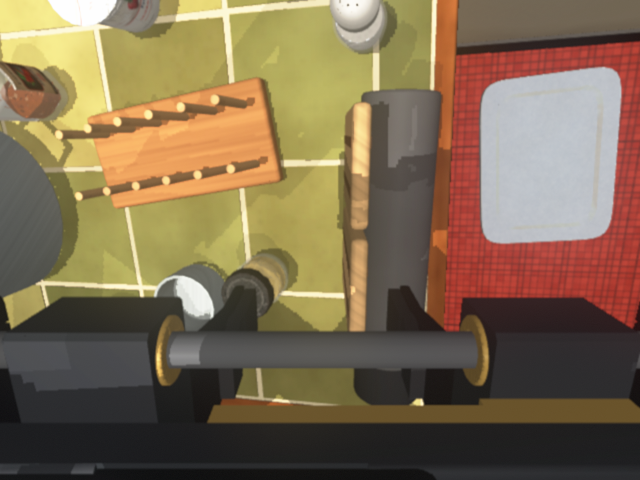

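The wrist view shows both boards' top edges at about (360,165) and (358,280), with the rack clear at (185,145). The measurements agree, so I'll align over the far board and descend.

Run:
```python
from h import *
delta([.6225,-.2325,.101],down(-2.3,.2))
```

```text
row [0.2763, 0.1117, 0.6937] [-0.0002, 0.0014, -0.0008] TCP [ 0.622 -0.243  0.151]
```

```bash
python3 -m pendant '[[0.25,0.1,0,0,0,0,-0.3],[0.276,0.112,0.2,0,0,0,-0.3],[0.276,0.112,0.4,0,0,0,-0.3],[0.276,0.112,0.5,0,0,0,-0.3],[0.276,0.112,0.6,0,0,0,-0.3],[0.276,0.112,0.694,0,0,0,-0.3],[0.276,0.112,0.694,0,0,0,-0.3],[0.276,0.112,0.694,0,0,0,-0.3]]'
python3 -m pendant '[[0,0,0,0,0,0,1],[0,0,0,0,0,0,1],[0,0,0,0,0,0,1],[0,0,0,0,0,0,1],[0,0,0,0,0,0,1],[0,0,0,0,0,0,1],[0,0,0,0,0,0,1],[0,0,0,0,0,0,1]]'
```

```text
time_s: 3.45
position: [0.6202, -0.2438, 0.1516]
tcp_rot: [[0.999, -0.046, 0.004], [-0.046, -0.979, 0.2], [-0.006, -0.2, -0.98]]
force: [0.5, -0.4, 0.8]
opening: 0.648
grasp_force: 0.0
time_s: 4.25
position: [0.6212, -0.2429, 0.1516]
tcp_rot: [[0.999, -0.045, 0.004], [-0.045, -0.979, 0.199], [-0.005, -0.199, -0.98]]
force: [0.1, 1.0, 0.4]
opening: 0.141
grasp_force: 30.0
```

```bash
python3 -m pendant '[[0,-0.02,-0.1,0,0,0,1],[-0.001,-0.05,-0.25,0,0,0,1],[-0.004,-0.15,-0.735,0,0,0,1],[-0.004,-0.15,-0.735,0,0,0,1],[-0.004,-0.15,-0.735,0,0,0,1],[-0.004,-0.15,-0.735,0,0,0,1]]'
python3 - <<'E'
from h import *
delta([.6448,-.1104,.21],down(8,0))
E
```

```text
time_s: 4.85
position: [0.6213, -0.2429, 0.3029]
tcp_rot: [[0.999, -0.045, 0.007], [-0.045, -0.979, 0.198], [-0.002, -0.198, -0.98]]
force: [0.2, 0.1, -1.9]
opening: 0.134
grasp_force: 30.0
row [0.0877, -0.6125, 0.3374] [-0.0633, -0.0051, -0.0588] TCP [ 0.645 -0.11   0.261]
```

```bash
python3 -m pendant '[[0.03,-0.2,0,-0.03,0,-0.03,1],[0.06,-0.4,0.1,-0.063,-0.005,-0.059,1],[0.088,-0.6,0.2,-0.063,-0.005,-0.059,1],[0.088,-0.613,0.337,-0.063,-0.005,-0.059,1],[0.088,-0.613,0.337,-0.063,-0.005,-0.059,1],[0.088,-0.613,0.337,-0.063,-0.005,-0.059,1]]'
python3 - <<'E'
from h import *
im,d,K,T=cap('wrist','w2'); W=cloud(d,K,T)
q=sel(W,.55,.72,-.17,.06,.01,.022); print(len(q),cv2.minAreaRect(np.ascontiguousarray(q[:,:2],dtype=np.float32)))
im,d,K,T=cap('top'); W=cloud(d,K,T)
q=sel(W,.55,.72,-.17,-.06,.06,.16); print('see',len(q))
im,d,K,T=cap('scene','s2'); cv2.imwrite('pics/s2.png',cv2.resize(im[150:350,200:460,::-1],None,fx=3,fy=3))
delta([.6448,-.1104,.1195],down(8,0))
E
```

```text
time_s: 5.45
position: [0.6435, -0.1101, 0.2577]
tcp_rot: [[0.99, 0.14, -0.007], [0.14, -0.99, 0.004], [-0.006, -0.005, -1.0]]
force: [0.7, -0.7, -0.7]
opening: 0.133
grasp_force: 30.0
18622 ((0.6382464170455933, -0.05007188767194748), (0.0959867313504219, 0.18940035998821259), 7.936875343322754)
see 0
row [0.0002, -0.0064, 0.4501] [-0.0007, 0.0001, -0.0005] TCP [ 0.645 -0.11   0.17 ]
```

View pics/w2.png

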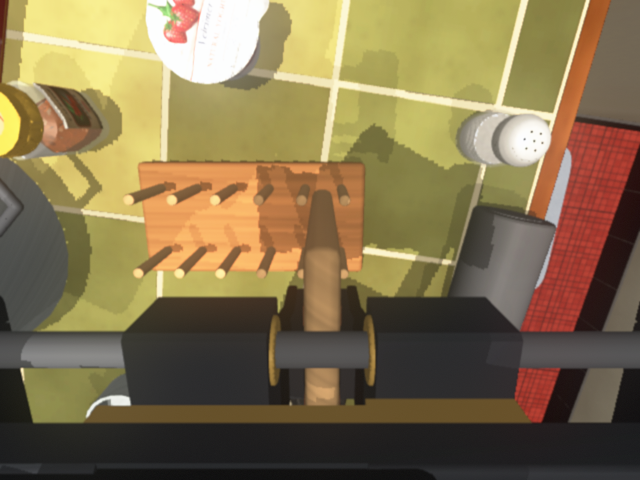

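The board lines up with the slot between the dowels at (302,195) and (343,195), so I'll lower it.

```bash
python3 -m pendant '[[0.004,-0.006,0.1,0,0,0,1],[0.004,-0.006,0.2,0,0,0,1],[0.004,-0.006,0.28,0,0,0,1],[0.004,-0.006,0.34,0,0,0,1],[0.004,-0.006,0.39,0,0,0,1],[0.004,-0.006,0.43,0,0,0,1],[0.004,-0.006,0.447,0,0,0,1],[0.004,-0.006,0.447,0,0,0,1]]'
python3 -m pendant '[[0,0,0,0,0,0,1],[0,0,0,0,0,0,0.4],[0,0,0,0,0,0,0.2],[0,0,0,0,0,0,0],[0,0,0,0,0,0,0],[0,0,0,0,0,0,0],[0,0,0,0,0,0,0]]'
```

```text
time_s: 6.4
position: [0.6451, -0.1086, 0.1703]
tcp_rot: [[0.99, 0.14, -0.002], [0.14, -0.99, 0.003], [-0.002, -0.003, -1.0]]
force: [-0.4, 0.0, -1.3]
opening: 0.136
grasp_force: 30.0
time_s: 7.1
position: [0.645, -0.1086, 0.1706]
tcp_rot: [[0.99, 0.14, -0.002], [0.14, -0.99, 0.003], [-0.001, -0.003, -1.0]]
force: [-1.2, -1.5, -0.3]
opening: 0.485
grasp_force: 0.0
```

```bash
python3 -m pendant '[[0,0,-0.1,0,0,0,0],[0,0,-0.3,0,0,0,0],[0,0,-0.5,0,0,0,-0.3],[0,0,-0.65,0,0,0,-0.3],[0,0,-0.65,0,0,0,-0.3]]'
python3 - <<'E'
from h import *
im,d,K,T=cap('wrist'); W=cloud(d,K,T)
q=sel(W,.55,.72,-.17,.06,.125,.17); print('board top',len(q),cv2.minAreaRect(np.ascontiguousarray(q[:,:2],dtype=np.float32)) if len(q) else 0, q.mean(0))
im,d,K,T=cap('top'); W=cloud(d,K,T)
q=sel(W,.46,.7,-.26,-.2,.125,.15); print(len(q),cv2.minAreaRect(np.ascontiguousarray(q[:,:2],dtype=np.float32)))
a=delta([.536,-.229,.20],down(-2.3,.2))
delta([.536,-.229,.102],down(-2.3,.2),frm=a)
E
```

```text
time_s: 7.6
position: [0.6478, -0.1097, 0.3064]
tcp_rot: [[0.99, 0.14, 0.009], [0.14, -0.99, -0.001], [0.009, 0.002, -1.0]]
force: [0.4, -0.5, -0.1]
opening: 0.629
grasp_force: 0.0
board top 2093 ((0.6485881805419922, -0.10729502141475677), (0.0794287696480751, 0.01216543186455965), 8.147394180297852) [ 0.65180991 -0.10714072  0.14525438]
219 ((0.5358142256736755, -0.23610448837280273), (0.011951242573559284, 0.07957596331834793), 87.63780212402344)
row [-0.634, 0.5687, 0.2552] [0.0627, 0.0059, 0.0572] TCP [ 0.536 -0.239  0.25 ]
row [0.0, 0.0973, 0.4802] [0.0, 0.0, 0.0] TCP [ 0.536 -0.239  0.152]
```

```bash
python3 -m pendant '[[-0.2,0.2,0,0,0,0.02,-0.3],[-0.4,0.4,0,0.03,0,0.057,-0.3],[-0.634,0.569,0.1,0.063,0.006,0.057,-0.3],[-0.634,0.569,0.255,0.063,0.006,0.057,-0.3],[-0.634,0.569,0.255,0.063,0.006,0.057,-0.3],[-0.634,0.569,0.255,0.063,0.006,0.057,-0.3],[-0.634,0.569,0.255,0.063,0.006,0.057,-0.3]]'
python3 - <<'E'
from h import *
delta([.536,-.2305,.102],down(-2.3,.2))
E
```

```text
time_s: 8.4
position: [0.5365, -0.2383, 0.2496]
tcp_rot: [[0.999, -0.038, 0.008], [-0.038, -0.979, 0.2], [-0.0, -0.2, -0.98]]
force: [-0.1, -0.9, 0.6]
opening: 0.647
grasp_force: 0.0
row [-0.0042, 0.1093, 0.476] [-0.0005, 0.0002, 0.0005] TCP [ 0.536 -0.241  0.152]
```

```bash
python3 -m pendant '[[-0.004,0.05,0.05,0,0,0,-0.3],[-0.004,0.109,0.15,0,0,0,-0.3],[-0.004,0.109,0.3,0,0,0,-0.3],[-0.004,0.109,0.4,0,0,0,-0.3],[-0.004,0.109,0.476,0,0,0,-0.3],[-0.004,0.109,0.476,0,0,0,-0.3],[-0.004,0.109,0.476,0,0,0,-0.3]]'
python3 -m pendant '[[0,0,0,0,0,0,1],[0,0,0,0,0,0,1],[0,0,0,0,0,0,1],[0,0,0,0,0,0,1],[0,0,0,0,0,0,1],[0,0,0,0,0,0,1],[0,0,0,0,0,0,1]]'
python3 -m pendant '[[0,-0.02,-0.1,0,0,0,1],[-0.001,-0.05,-0.25,0,0,0,1],[-0.004,-0.15,-0.735,0,0,0,1],[-0.004,-0.15,-0.735,0,0,0,1],[-0.004,-0.15,-0.735,0,0,0,1],[-0.004,-0.15,-0.735,0,0,0,1]]'
python3 - <<'E'
from h import *
r=np.array([.637,-.0505]);t=np.radians(8)
for s in (0,.06): print(r+s*np.array([-np.sin(t),np.cos(t)]))
delta([*(r+.06*np.array([-np.sin(t),np.cos(t)])),.21],down(8,0))
E
```

```text
time_s: 9.1
position: [0.5353, -0.2411, 0.1519]
tcp_rot: [[0.999, -0.037, 0.007], [-0.038, -0.979, 0.199], [-0.0, -0.199, -0.98]]
force: [0.3, -0.6, 0.4]
opening: 0.654
grasp_force: 0.0
time_s: 9.8
position: [0.5345, -0.2415, 0.1517]
tcp_rot: [[0.999, -0.039, 0.007], [-0.04, -0.979, 0.2], [-0.001, -0.2, -0.98]]
force: [0.4, -0.1, -1.9]
opening: 0.136
grasp_force: 30.0
time_s: 10.4
position: [0.534, -0.2416, 0.3029]
tcp_rot: [[0.999, -0.038, 0.009], [-0.039, -0.979, 0.198], [0.001, -0.198, -0.98]]
force: [-0.2, 1.0, -1.7]
opening: 0.136
grasp_force: 30.0
[ 0.637  -0.0505]
[0.62864961 0.00891608]
row [0.4233, -1.2036, 0.4573] [-0.0633, -0.006, -0.0568] TCP [0.629 0.009 0.261]
```

Run:
```python
from h import *
delta([.637,-.0505,.24],down(8,0))
```

```text
row [0.4769, -0.944, 0.2519] [-0.0633, -0.006, -0.0568] TCP [ 0.637 -0.05   0.291]
```

```bash
python3 -m pendant '[[0,-0.06,-0.29,0,0,0,1],[0,-0.06,-0.29,0,0,0,1],[0.15,-0.3,-0.2,-0.03,0,-0.03,1],[0.3,-0.55,-0.15,-0.063,-0.006,-0.057,1],[0.4,-0.8,-0.08,-0.063,-0.006,-0.057,1],[0.477,-1,-0.042,-0.063,-0.006,-0.057,1],[0.477,-1,-0.042,-0.063,-0.006,-0.057,1],[0.477,-1,-0.042,-0.063,-0.006,-0.057,1]]'
python3 - <<'E'
from h import *
im,d,K,T=cap('wrist','w3')
a=delta([.637,-.0505,.20],down(8,0))
E
```

```text
time_s: 11.2
position: [0.6369, -0.0481, 0.3472]
tcp_rot: [[0.99, 0.144, -0.006], [0.144, -0.99, 0.004], [-0.005, -0.005, -1.0]]
force: [-0.0, -0.9, -0.6]
opening: 0.137
grasp_force: 30.0
row [0.0053, 0.0038, 0.4832] [-0.0012, 0.0017, 0.001] TCP [ 0.637 -0.05   0.251]
```

```bash
python3 -m pendant '[[0.005,0.004,0.2,0,0,0,1],[0.005,0.004,0.4,0,0,0,1],[0.005,0.004,0.483,0,0,0,1],[0.005,0.004,0.483,0,0,0,1],[0.005,0.004,0.483,0,0,0,1]]'
python3 - <<'E'
from h import *
im,d,K,T=cap('wrist','w3')
a=delta([.637,-.0505,.1195],down(8,0))
E
```

```text
time_s: 11.75
position: [0.6377, -0.0533, 0.2531]
tcp_rot: [[0.99, 0.138, -0.002], [0.138, -0.99, 0.002], [-0.002, -0.003, -1.0]]
force: [-0.5, -0.1, -1.7]
opening: 0.135
grasp_force: 30.0
row [-0.005, -0.0129, 0.4187] [-0.0006, -0.0001, -0.0004] TCP [ 0.637 -0.05   0.17 ]
```

View pics/w3.png

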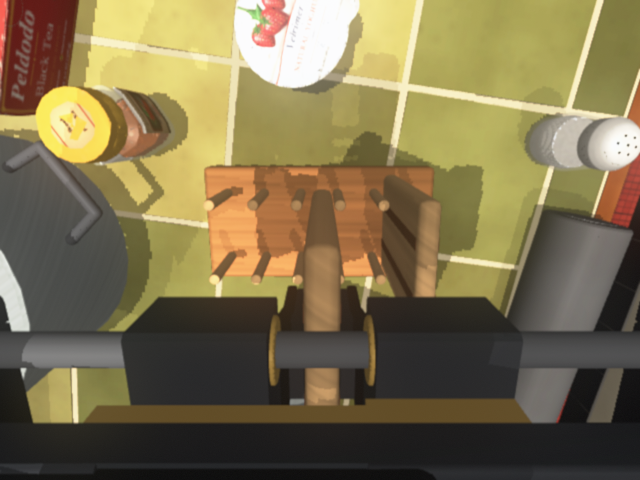

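The board hangs between the dowels at (297,197) and (338,197), and the first board stands in its slot at (420,240). I'll lower this one and release it.

```bash
python3 -m pendant '[[-0.003,-0.01,0.1,0,0,0,1],[-0.003,-0.01,0.2,0,0,0,1],[-0.003,-0.01,0.28,0,0,0,1],[-0.003,-0.01,0.34,0,0,0,1],[-0.003,-0.01,0.38,0,0,0,1],[-0.003,-0.01,0.41,0,0,0,1],[-0.003,-0.01,0.417,0,0,0,1],[-0.003,-0.01,0.417,0,0,0,1]]'
python3 -m pendant '[[0,0,0,0,0,0,1],[0,0,0,0,0,0,0.4],[0,0,0,0,0,0,0.2],[0,0,0,0,0,0,0.1],[0,0,0,0,0,0,0.1],[0,0,0,0,0,0,0.1],[0,0,0,0,0,0,0.1]]'
python3 -m pendant '[[0,0,-0.1,0,0,0,0.1],[0,0,-0.3,0,0,0,0.1],[0,0,-0.5,0,0,0,0],[0,0,-0.7,0,0,0,-0.3],[0,0,-0.9,0,0,0,-0.3],[0,0,-0.9,0,0,0,-0.3]]'
cat > m2.py <<'E'
from h import *
im,d,K,T=cap('top'); W=cloud(d,K,T)
q=sel(W,.55,.72,-.17,.06,.125,.17)
for y0,y1 in [(-.15,-.08),(-.08,0)]:
    a=q[(q[:,1]>y0)&(q[:,1]<y1)]
    if len(a)>4: print('board',len(a),cv2.minAreaRect(np.ascontiguousarray(a[:,:2],dtype=np.float32)),a[:,2].mean())
p=sel(W,.33,.56,-.12,.12,.025,.17)
xy=np.ascontiguousarray(p[:,:2],dtype=np.float32)
_,lab,cen=cv2.kmeans(xy,2,None,(3,50,1e-5),10,2)
for k in (0,1):
    a=p[lab[:,0]==k]; g=a[a[:,2]>.138]; c=a[(a[:,2]<.05)]
    (cc,r)=cv2.minEnclosingCircle(np.ascontiguousarray(c[:,:2],dtype=np.float32))
    b=cv2.minAreaRect(np.ascontiguousarray(g[:,:2],dtype=np.float32))
    v=np.array(cc)-b[0]; print('dip grip',np.round(b[0],4),'rect',np.round(b[1],4),round(b[2],1),len(g),'cup',np.round(cc,4),round(r,4),'yaw',round(np.degrees(np.arctan2(v[1],v[0])),1),'dist',np.hypot(*v).round(4),'ztop',g[:,2].mean().round(4))
E
python3 m2.py
```

```text
time_s: 12.6
position: [0.6371, -0.0494, 0.1702]
tcp_rot: [[0.99, 0.14, -0.001], [0.14, -0.99, 0.003], [-0.001, -0.003, -1.0]]
force: [0.3, 0.8, -1.2]
opening: 0.136
grasp_force: 30.0
time_s: 13.3
position: [0.6368, -0.0493, 0.1699]
tcp_rot: [[0.99, 0.14, -0.002], [0.14, -0.99, 0.003], [-0.001, -0.003, -1.0]]
force: [-0.4, -0.2, -1.0]
opening: 0.44
grasp_force: 0.0
time_s: 13.9
position: [0.64, -0.0504, 0.3571]
tcp_rot: [[0.99, 0.14, 0.012], [0.14, -0.99, -0.001], [0.012, 0.002, -1.0]]
force: [0.7, 0.2, 0.4]
opening: 0.625
grasp_force: 0.0
board 73 ((0.6648842692375183, -0.10613160580396652), (0.025561004877090454, 0.012762798927724361), 7.2211809158325195) 0.143243748177863
board 6 ((0.6772218942642212, -0.043134402483701706), (0.0025772929657250643, 0.008090571500360966), 21.127811431884766) 0.1433294068967784
dip grip [0. 0.] rect [0. 0.] 0.0 0 cup [ 0.4818 -0.1184] 0.001 yaw -13.8 dist 0.4961 ztop nan
dip grip [0. 0.] rect [0. 0.] 0.0 0 cup [0.5503 0.1171] 0.0081 yaw 12.0 dist 0.5627 ztop nanm2.py:14: RuntimeWarning: Mean of empty slice.
  v=np.array(cc)-b[0]; print('dip grip',np.round(b[0],4),'rect',np.round(b[1],4),round(b[2],1),len(g),'cup',np.round(cc,4),round(r,4),'yaw',round(np.degrees(np.arctan2(v[1],v[0])),1),'dist',np.hypot(*v).round(4),'ztop',g[:,2].mean().round(4))
  ret = ret.dtype.type(ret / rcount)
```

Run:
```python
from h import *
s=readout.read_state(); print(s['joint_positions'].round(1))
delta([.455,-.14,.33],down(82),grasp=False)
```

```text
[-14.5  28.   75.7   0.1  75.9  67.4]
row [-0.9721, 0.3167, 0.1127] [0.0012, -0.0016, -0.4109] TCP [ 0.455 -0.14   0.33 ]
```

```bash
python3 -m pendant '[[-0.25,0.1,0,0,0,-0.04,-0.3],[-0.5,0.2,0,0,0,-0.09,-0.3],[-0.75,0.3,0,0,0,-0.14,-0.3],[-0.97,0.317,0.05,0,0,-0.19,-0.3],[-0.97,0.317,0.113,0,0,-0.24,-0.3],[-0.97,0.317,0.113,0,0,-0.29,-0.3],[-0.97,0.317,0.113,0,0,-0.34,-0.3],[-0.97,0.317,0.113,0,0,-0.41,-0.3]]'
python3 -m pendant '[[0,0,0,0,0,-0.03,-0.3],[0,0,0,0,0,-0.03,-0.3]]'
cat > m3.py <<'E'
import sys
from h import *
cam=sys.argv[1]; seeds=eval(sys.argv[2])
im,d,K,T=cap(cam,sys.argv[3] if len(sys.argv)>3 else None); W=cloud(d,K,T)
F=lambda a:np.ascontiguousarray(a[:,:2],dtype=np.float32)
for sx,sy in seeds:
    p=sel(W,sx-.075,sx+.075,sy-.075,sy+.075,.02,.17); p=p[np.hypot(p[:,0]-sx,p[:,1]-sy)<.075]
    g=p[p[:,2]>.138]; c=p[(p[:,2]<.05)&(p[:,2]>.028)]
    if len(g)<5 or len(c)<5: print('few',len(g),len(c)); continue
    cc,r=cv2.minEnclosingCircle(F(c)); b=cv2.minAreaRect(F(g)); v=np.array(cc)-b[0]
    print('grip',np.round(b[0],4),'rect',np.round(b[1],4),round(b[2],1),len(g),'cup',np.round(cc,4),round(r,4),'yaw',round(np.degrees(np.arctan2(v[1],v[0])),1),'dist',np.hypot(*v).round(4),'z',g[:,2].max().round(4))
E
python3 m3.py wrist '[(.462,-.043),(.415,.058)]' w4;python3 m3.py top '[(.462,-.043),(.415,.058)]'; python3 -c "
from rig import readout;s=readout.read_state();print(s['position'].round(4),s['tcp_rot'].round(3).tolist())"
```

```text
time_s: 14.75
position: [0.4527, -0.1393, 0.3257]
tcp_rot: [[0.251, 0.968, -0.005], [0.968, -0.251, 0.005], [0.003, -0.006, -1.0]]
force: [-0.2, 0.2, -0.5]
opening: 0.651
grasp_force: 0.0
time_s: 14.95
position: [0.453, -0.1392, 0.3259]
tcp_rot: [[0.165, 0.986, -0.005], [0.986, -0.165, 0.005], [0.004, -0.006, -1.0]]
force: [-0.8, 0.4, -0.3]
opening: 0.648
grasp_force: 0.0
grip [ 0.4448 -0.0398] rect [0.0178 0.0122] 82.8 533 cup [ 0.4621 -0.043 ] 0.075 yaw -10.5 dist 0.0177 z 0.1522
few 0 738
grip [ 0.4442 -0.0409] rect [0.0171 0.0114] 86.7 57 cup [ 0.4631 -0.042 ] 0.0748 yaw -3.2 dist 0.019 z 0.1532
grip [0.3992 0.0688] rect [0.0177 0.0118] 56.8 58 cup [0.4287 0.0488] 0.034 yaw -34.1 dist 0.0356 z 0.1523
[ 0.4533 -0.1394  0.3263] [[0.166, 0.986, -0.004], [0.986, -0.166, 0.004], [0.003, -0.005, -1.0]]
```

View pics/w4.png

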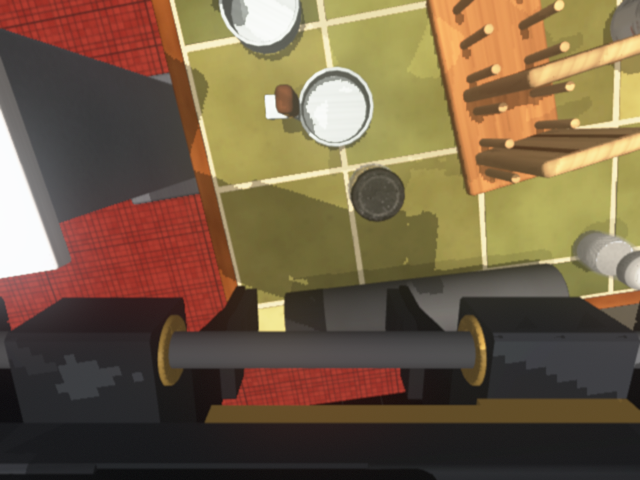

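Dipper A shows its brown grip at (285,100), hook plate at (272,106) and cup at (335,107). I'll take it with the fingers closing along its x axis.

Run:
```python
from h import *
a=delta([.4447,-.040,.1225],down(82.8))
```

```text
row [0.4801, -0.1218, 0.7664] [-0.0014, -0.0011, -0.0132] TCP [ 0.445 -0.04   0.174]
```

```bash
python3 -m pendant '[[0.2,-0.06,0,0,0,-0.013,-0.3],[0.4,-0.12,0,0,0,-0.013,-0.3],[0.48,-0.122,0.1,-0.001,-0.001,-0.013,-0.3],[0.48,-0.122,0.25,-0.001,-0.001,-0.013,-0.3],[0.48,-0.122,0.4,-0.001,-0.001,-0.013,-0.3],[0.48,-0.122,0.4,-0.001,-0.001,-0.013,-0.3]]'
python3 - <<'E'
from h import *
a=delta([.4447,-.040,.1225],down(82.8))
E
```

```text
time_s: 15.65
position: [0.443, -0.0396, 0.2446]
tcp_rot: [[0.125, 0.992, -0.008], [0.992, -0.125, 0.002], [0.001, -0.008, -1.0]]
force: [-0.2, -0.4, -0.6]
opening: 0.649
grasp_force: 0.0
row [-0.0012, 0.0116, 0.3555] [-0.0026, -0.0004, 0.0002] TCP [ 0.445 -0.04   0.174]
```

```bash
python3 -m pendant '[[0,0.01,0.1,-0.002,0,0,-0.3],[0,0.01,0.2,-0.002,0,0,-0.3],[0,0.01,0.3,-0.002,0,0,-0.3],[0,0.01,0.355,-0.002,0,0,-0.3],[0,0.01,0.355,-0.002,0,0,-0.3],[0,0.01,0.355,-0.002,0,0,-0.3]]'
python3 -m pendant '[[0,0,0,0,0,0,0.3],[0,0,0,0,0,0,1],[0,0,0,0,0,0,1],[0,0,0,0,0,0,1],[0,0,0,0,0,0,1],[0,0,0,0,0,0,1],[0,0,0,0,0,0,1]]'
python3 -m pendant '[[0,0,-0.1,0,0,0,1],[0,0,-0.3,0,0,0,1],[0,0,-0.5,0,0,0,1],[0,0,-0.75,0,0,0,1],[0,0,-0.85,0,0,0,1],[0,0,-0.85,0,0,0,1]]'
python3 - <<'E'
from h import *
cap('scene','s5'); im=cv2.imread('pics/s5.png'); cv2.imwrite('pics/s5.png',cv2.resize(im[130:380,150:450],None,fx=2.4,fy=2.4))
C=np.array([.5727,.2134]); 
a=delta([*(C+[0,-.091]),.31],down(180))
E
```

```text
time_s: 16.25
position: [0.4481, -0.0414, 0.1774]
tcp_rot: [[0.125, 0.992, 0.008], [0.992, -0.125, -0.002], [-0.001, 0.008, -1.0]]
force: [0.1, -0.7, 0.1]
opening: 0.654
grasp_force: 0.0
time_s: 16.95
position: [0.447, -0.0408, 0.1765]
tcp_rot: [[0.124, 0.992, 0.006], [0.992, -0.124, -0.001], [-0.0, 0.006, -1.0]]
force: [0.1, 0.1, -3.3]
opening: 0.136
grasp_force: 30.0
time_s: 17.55
position: [0.4477, -0.0412, 0.3495]
tcp_rot: [[0.124, 0.992, 0.014], [0.992, -0.124, -0.004], [-0.002, 0.015, -1.0]]
force: [-0.1, -0.4, -3.0]
opening: 0.136
grasp_force: 30.0
row [0.8876, 0.5265, -0.065] [0.002, 0.0028, -0.5395] TCP [0.573 0.122 0.361]
```

View pics/s5.png

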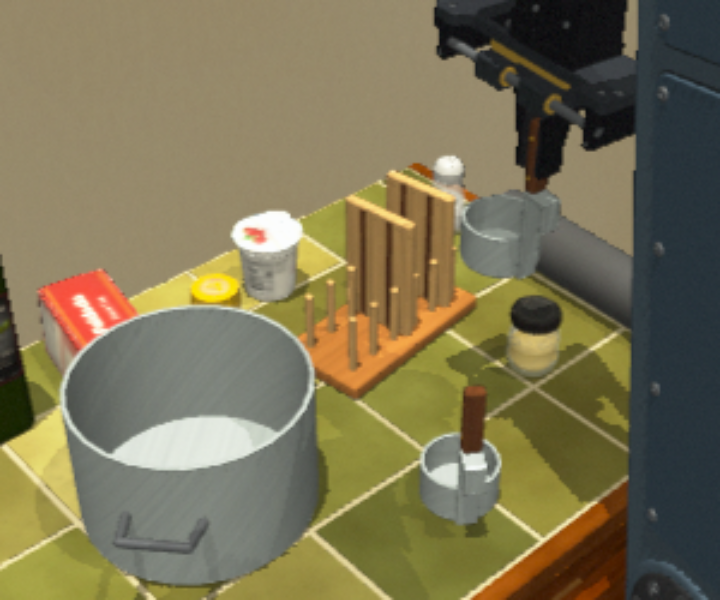

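Dipper A hangs upright from the gripper and both boards stand in the rack. I'll carry it over the right side of the rim.

```bash
python3 -m pendant '[[0.05,0,-0.1,0,0,-0.04,1],[0.15,0.1,-0.1,0,0,-0.09,1],[0.3,0.2,-0.1,0,0,-0.14,1],[0.45,0.3,-0.1,0,0,-0.18,1],[0.6,0.4,-0.1,0,0,-0.23,1],[0.75,0.45,-0.1,0.002,0.003,-0.27,1],[0.888,0.526,-0.1,0.002,0.003,-0.32,1],[0.888,0.526,-0.1,0.002,0.003,-0.36,1]]'
python3 - <<'E'
from h import *
C=np.array([.5727,.2134]); 
a=delta([*(C+[0,-.091]),.31],down(180))
E
```

```text
time_s: 18.4
position: [0.5734, 0.1254, 0.3632]
tcp_rot: [[-0.85, 0.527, -0.006], [0.527, 0.85, 0.006], [0.008, 0.001, -1.0]]
force: [-0.9, -0.6, -1.6]
opening: 0.135
grasp_force: 30.0
row [-0.0048, -0.0147, 0.011] [0.0012, -0.0025, -0.1767] TCP [0.573 0.122 0.361]
```

```bash
python3 -m pendant '[[0,-0.01,0,0,0,-0.045,1],[0,-0.01,0,0,0,-0.09,1],[-0.005,-0.013,0,0.001,-0.002,-0.135,1],[-0.005,-0.013,0.011,0.001,-0.002,-0.177,1],[-0.005,-0.013,0.011,0.001,-0.002,-0.177,1],[-0.005,-0.013,0.011,0.001,-0.002,-0.177,1]]'
python3 - <<'E'
from h import *
from scipy.optimize import least_squares
im,d,K,T=cap('wrist','w6'); W=cloud(d,K,T)
p=sel(W,.45,.72,.08,.38,.122,.137); f=least_squares(lambda c:np.hypot(p[:,0]-c[0],p[:,1]-c[1])-.098,[.573,.213],loss='soft_l1',f_scale=.003); print('pot wrist',f.x.round(4),len(p))
p=sel(W,.45,.72,.0,.2,.15,.33); print(len(p),p.min(0),p.max(0))
im,d,K,T=cap('top','t6'); W=cloud(d,K,T); cv2.imwrite('pics/t6.png',cv2.resize(im[150:350,100:370,::-1],None,fx=2.8,fy=2.8))
C=np.array([.5727,.2134]); a=delta([*(C+[0,-.091]),.2155],down(180))
E
```

```text
time_s: 19.0
position: [0.5712, 0.1196, 0.3625]
tcp_rot: [[-1.0, 0.011, -0.002], [0.011, 1.0, -0.001], [0.002, -0.001, -1.0]]
force: [-1.1, -1.4, -2.5]
opening: 0.133
grasp_force: 30.0
pot wrist [0.5747 0.2135] 3623
13729 [0.53760187 0.09865745 0.18949893] [0.60388705 0.18910118 0.329999  ]
row [-0.0047, 0.014, 0.4863] [-0.0002, 0.0002, -0.0031] TCP [0.573 0.122 0.266]
```

View pics/w6.png

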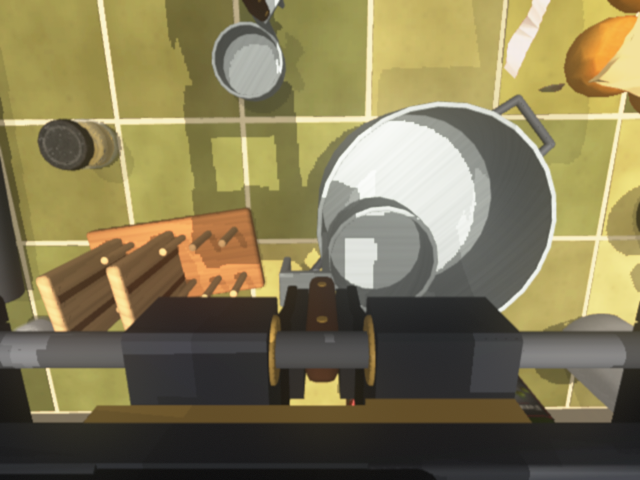

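```bash
python3 -m pendant '[[-0.01,0.014,0.1,0,0,-0.003,1],[-0.01,0.014,0.25,0,0,-0.003,1],[-0.01,0.014,0.4,0,0,-0.003,1],[-0.01,0.014,0.46,0,0,-0.003,1],[-0.01,0.014,0.46,0,0,-0.003,1],[-0.01,0.014,0.46,0,0,-0.003,1]]'
python3 - <<'E'
from h import *
a=delta([.5735,.1224,.1765],down(180))
E
```

```text
time_s: 19.7
position: [0.5751, 0.1225, 0.2739]
tcp_rot: [[-1.0, -0.001, 0.005], [-0.001, 1.0, -0.001], [-0.005, -0.001, -1.0]]
force: [1.4, -0.7, -1.1]
opening: 0.133
grasp_force: 30.0
row [0.0088, -0.0001, 0.2321] [-0.0002, 0.0015, 0.0003] TCP [0.574 0.122 0.227]
```

```bash
python3 -m pendant '[[0.004,0,0.05,0,0.001,0,1],[0.004,0,0.1,0,0.001,0,1],[0.004,0,0.14,0,0.001,0,1],[0.004,0,0.18,0,0.001,0,1],[0.004,0,0.21,0,0.001,0,1],[0.004,0,0.23,0,0.001,0,1],[0.004,0,0.23,0,0.001,0,1]]'
python3 - <<'E'
from h import *
im,d,K,T=cap('scene'); cv2.imwrite('pics/s7.png',cv2.resize(im[190:390,150:400,::-1],None,fx=3,fy=3))
a=delta([.5735,.1224,.1765],down(180))
E
```

```text
time_s: 20.4
position: [0.5733, 0.1224, 0.2263]
tcp_rot: [[-1.0, -0.002, -0.002], [-0.002, 1.0, -0.001], [0.002, -0.001, -1.0]]
force: [-0.2, -0.6, -2.0]
opening: 0.136
grasp_force: 30.0
row [0.0002, -0.0001, -0.0037] [-0.0002, -0.0003, 0.0005] TCP [0.574 0.122 0.227]
```

View pics/s7.png

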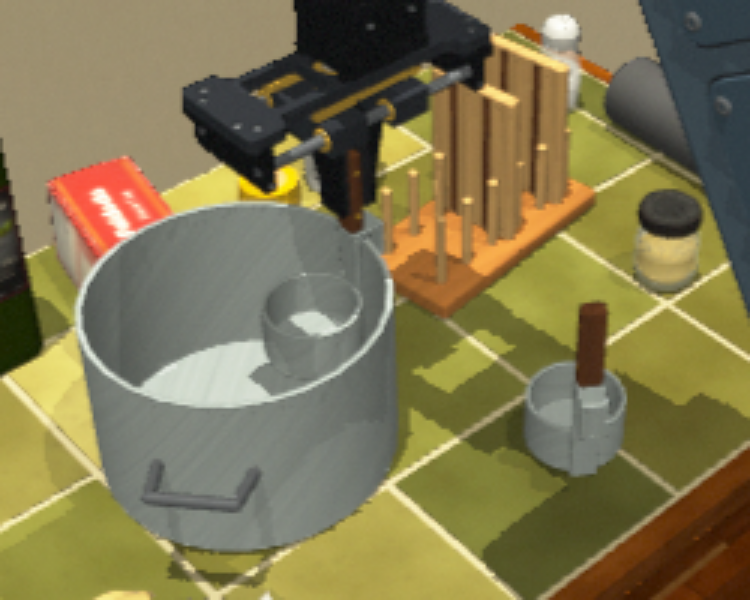

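The cup is inside the pot and the hook is over the rim (around (370,230)). I'll release and rise.

```bash
python3 -m pendant '[[0,0,0,0,0,0,0.6],[0,0,0,0,0,0,0.4],[0,0,0,0,0,0,0.2],[0,0,0,0,0,0,0],[0,0,0,0,0,0,0],[0,0,0,0,0,0,0]]'
python3 -m pendant '[[0,0,-0.1,0,0,0,-0.1],[0,0,-0.25,0,0,0,-0.3],[0,0,-0.45,0,0,0,-0.3],[0,0,-0.6,0,0,0,-0.3],[0,0,-0.6,0,0,0,-0.3]]'
python3 - <<'E'
from h import *
im,d,K,T=cap('wrist'); W=cloud(d,K,T)
p=sel(W,.5,.65,.07,.18,.135,.21); print('hung',len(p),p.mean(0),p.min(0),p.max(0))
g=p[p[:,2]>.185]; print(cv2.minAreaRect(np.ascontiguousarray(g[:,:2],dtype=np.float32)) if len(g) else 0)
delta([.49,.0,.36],down(150),grasp=False)
E
python3 m3.py wrist '[(.415,.058)]';python3 m3.py top '[(.415,.058)]'
```

```text
time_s: 21.05
position: [0.5737, 0.1224, 0.2272]
tcp_rot: [[-1.0, -0.001, 0.0], [-0.001, 1.0, -0.001], [-0.0, -0.001, -1.0]]
force: [0.1, -0.3, -0.4]
opening: 0.483
grasp_force: 0.0
time_s: 21.55
position: [0.5759, 0.1227, 0.3522]
tcp_rot: [[-1.0, -0.002, 0.011], [-0.002, 1.0, -0.0], [-0.011, -0.0, -1.0]]
force: [1.1, -0.7, 0.9]
opening: 0.645
grasp_force: 0.0
hung 1096 [0.57099834 0.1200801  0.17107141] [0.56359623 0.10170212 0.13500094] [0.58415217 0.1321569  0.20151657]
((0.5726626515388489, 0.12579800188541412), (0.018541259691119194, 0.012173064053058624), 8.744766235351562)
row [0.4238, -0.6121, -0.0541] [0.0003, 0.0018, 0.1671] TCP [0.49 0.   0.36]
few 0 1272
grip [0.3991 0.0687] rect [0.0175 0.0117] 55.0 60 cup [0.4286 0.0488] 0.0341 yaw -33.9 dist 0.0356 z 0.154
```

```bash
python3 -m pendant '[[0.1,0,0,0,0,0.045,-0.6],[0.3,-0.05,0,0,0,0.09,-0.6],[0.5,-0.1,0,0,0,0.135,-0.6],[0.7,-0.2,0,0,0,0.18,-0.6],[0.8,-0.268,0,0,0.002,0.225,-0.6],[0.885,-0.268,0,0,0.002,0.27,-0.6],[0.885,-0.268,0,0,0.002,0.315,-0.6],[0.885,-0.268,0,0,0.002,0.36,-0.6]]'
python3 -m pendant '[[0,0,0,0,0,0.045,-0.6],[0,0,0,0,0,0.09,-0.6],[0,0,0,0,0,0.135,-0.6],[0,0,0,0,0,0.18,-0.6],[0,0,0,0,0,0.225,-0.6],[0,0,0,0,0,0.27,-0.6],[0,0,0,0,0,0.315,-0.6],[0,0,0,0,0,0.33,-0.6]]'
python3 - <<'E'
from h import *
s=readout.read_state(); print(s['joint_positions'].round(1))
a=delta([.3993,.0687,.20],down(56))
E
python3 m3.py scene '[(.415,.058)]' s8; python3 m3.py top '[(.415,.058)]'
```

```text
time_s: 22.5
position: [0.395, 0.0686, 0.3457]
tcp_rot: [[-0.421, 0.907, -0.009], [0.907, 0.421, 0.003], [0.007, -0.007, -1.0]]
force: [-0.5, 0.2, -0.4]
opening: 0.8
grasp_force: 0.0
time_s: 23.3
position: [0.3957, 0.0687, 0.3455]
tcp_rot: [[0.564, 0.826, -0.01], [0.826, -0.564, 0.003], [-0.003, -0.01, -1.0]]
force: [-0.3, 0.3, -0.3]
opening: 0.799
grasp_force: 0.0
[-6.300e+00  8.400e+00  1.076e+02  1.000e-01  6.450e+01  2.800e+01]
row [0.0116, 0.0197, 0.4722] [-0.0031, 0.001, -0.0018] TCP [0.399 0.069 0.251]
grip [0.3982 0.0694] rect [0.017  0.0121] 46.1 85 cup [0.4281 0.0494] 0.0378 yaw -33.9 dist 0.0359 z 0.1537
few 0 0
```

```bash
python3 -m pendant '[[0.012,0.02,0.1,-0.003,0.001,-0.002,-0.6],[0.012,0.02,0.25,-0.003,0.001,-0.002,-0.6],[0.012,0.02,0.4,-0.003,0.001,-0.002,-0.6],[0.012,0.02,0.47,-0.003,0.001,-0.002,-0.6],[0.012,0.02,0.47,-0.003,0.001,-0.002,-0.6],[0.012,0.02,0.47,-0.003,0.001,-0.002,-0.6]]'
python3 - <<'E'
from h import *
a=delta([.3991,.0687,.1245],down(56))
E
```

```text
time_s: 24.0
position: [0.4007, 0.0686, 0.2528]
tcp_rot: [[0.555, 0.832, 0.003], [0.832, -0.555, 0.0], [0.002, 0.002, -1.0]]
force: [0.5, -0.8, 0.2]
opening: 0.801
grasp_force: 0.0
row [-0.0047, -0.0076, 0.3863] [0.0007, -0.0005, 0.0015] TCP [0.399 0.069 0.176]
```

```bash
python3 -m pendant '[[-0.005,-0.008,0.1,0,0,0,-0.6],[-0.005,-0.008,0.2,0,0,0,-0.6],[-0.005,-0.008,0.3,0,0,0,-0.6],[-0.005,-0.008,0.385,0,0,0,-0.6],[-0.005,-0.008,0.385,0,0,0,-0.6],[-0.005,-0.008,0.385,0,0,0,-0.6]]'
python3 -m pendant '[[0,0,0,0,0,0,0],[0,0,0,0,0,0,0.5],[0,0,0,0,0,0,1],[0,0,0,0,0,0,1],[0,0,0,0,0,0,1],[0,0,0,0,0,0,1],[0,0,0,0,0,0,1],[0,0,0,0,0,0,1]]'
python3 -m pendant '[[0,0,-0.1,0,0,0,1],[0,0,-0.3,0,0,0,1],[0,0,-0.5,0,0,0,1],[0,0,-0.75,0,0,0,1],[0,0,-0.95,0,0,0,1],[0,0,-0.95,0,0,0,1]]'
python3 - <<'E'
from h import *
a=delta([.5735-.091,.2134,.31],down(90))
E
```

```text
time_s: 24.6
position: [0.3999, 0.0686, 0.1768]
tcp_rot: [[0.555, 0.832, 0.005], [0.832, -0.555, -0.0], [0.003, 0.005, -1.0]]
force: [1.1, -0.8, 1.1]
opening: 0.799
grasp_force: 0.0
time_s: 25.4
position: [0.3993, 0.0687, 0.1761]
tcp_rot: [[0.556, 0.831, 0.004], [0.831, -0.556, -0.0], [0.002, 0.004, -1.0]]
force: [-0.2, -0.5, -0.1]
opening: 0.155
grasp_force: 0.4
time_s: 26.0
position: [0.401, 0.0686, 0.371]
tcp_rot: [[0.555, 0.831, 0.017], [0.832, -0.555, -0.001], [0.008, 0.015, -1.0]]
force: [0.5, 0.6, -2.2]
opening: 0.135
grasp_force: 30.0
row [0.828, -0.0643, 0.056] [0.0054, -0.0012, -0.1875] TCP [0.483 0.213 0.361]
```

```bash
python3 -m pendant '[[0.1,0,0,0,0,-0.045,1],[0.3,-0.03,0,0,0,-0.09,1],[0.5,-0.05,0,0.005,-0.001,-0.135,1],[0.7,-0.064,0,0.005,-0.001,-0.187,1],[0.828,-0.064,0,0.005,-0.001,-0.187,1],[0.828,-0.064,0.056,0.005,-0.001,-0.187,1],[0.828,-0.064,0.056,0.005,-0.001,-0.187,1]]'
python3 - <<'E'
from h import *
from scipy.optimize import least_squares
im,d,K,T=cap('wrist','w9'); W=cloud(d,K,T)
p=sel(W,.45,.72,.08,.38,.122,.137); f=least_squares(lambda c:np.hypot(p[:,0]-c[0],p[:,1]-c[1])-.098,[.573,.213],loss='soft_l1',f_scale=.003); print('pot wrist',f.x.round(4),len(p))
p=sel(W,.38,.6,.1,.32,.18,.25); print('cup',len(p),p.min(0),p.max(0))
im,d,K,T=cap('scene'); cv2.imwrite('pics/s9.png',cv2.resize(im[150:390,130:400,::-1],None,fx=2.5,fy=2.5)); W=cloud(d,K,T)
p=sel(W,.38,.6,.1,.32,.15,.36); print('scene',len(p),p.min(0),p.max(0))
a=delta([.5735-.091,.2134,.221],down(90))
E
```

```text
time_s: 26.7
position: [0.4779, 0.2132, 0.3518]
tcp_rot: [[0.001, 1.0, -0.02], [1.0, -0.001, -0.001], [-0.001, -0.02, -1.0]]
force: [-0.6, -1.1, -2.6]
opening: 0.14
grasp_force: 30.0
pot wrist [0.5728 0.2147] 3968
cup 9184 [0.45577324 0.18187353 0.18000083] [0.5454856  0.2483206  0.24992991]
scene 2337 [0.38988355 0.11557305 0.15076377] [0.57559046 0.24944169 0.35999583]
row [0.0037, 0.027, 0.4075] [-0.0051, -0.0, -0.0007] TCP [0.483 0.213 0.272]
```

View pics/s9.png

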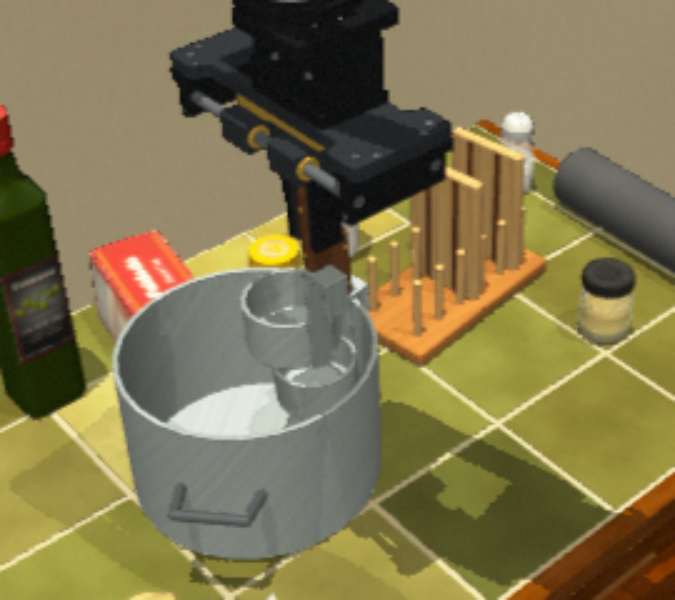

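Dipper B is held upright above the pot. The hook, around (335,280), is outside the near rim and the cup is over the opening. I'll descend.

```bash
python3 -m pendant '[[0.004,0.02,0.1,-0.004,0,0,1],[0.004,0.025,0.25,-0.004,0,0,1],[0.004,0.025,0.37,-0.004,0,0,1],[0.004,0.025,0.4,-0.004,0,0,1],[0.004,0.025,0.4,-0.004,0,0,1],[0.004,0.025,0.4,-0.004,0,0,1]]'
python3 - <<'E'
from h import *
a=delta([.482,.2136,.1765],down(90))
im,d,K,T=cap('wrist'); W=cloud(d,K,T)
p=sel(W,.44,.6,.17,.26,.1,.2);h=np.histogram(p[:,2],bins=np.arange(.1,.2,.005)); print(h[0])
E
```

```text
time_s: 27.4
position: [0.4847, 0.2142, 0.2764]
tcp_rot: [[0.002, 1.0, 0.003], [1.0, -0.002, 0.002], [0.002, 0.003, -1.0]]
force: [-0.6, 0.1, -2.3]
opening: 0.135
grasp_force: 30.0
row [-0.0033, -0.0143, 0.2444] [0.0011, -0.0006, -0.0007] TCP [0.482 0.214 0.227]
[  92 5656  451  448  493  630  755 1219  143   17   16   36   46   42
   51   50  727  101   90]
```

```bash
python3 -m pendant '[[-0.003,-0.01,0.05,0.001,0,0,1],[-0.003,-0.01,0.1,0.001,0,0,1],[-0.003,-0.01,0.14,0.001,0,0,1],[-0.003,-0.01,0.18,0.001,0,0,1],[-0.003,-0.01,0.21,0.001,0,0,1],[-0.003,-0.01,0.235,0.001,0,0,1],[-0.003,-0.01,0.244,0.001,0,0,1],[-0.003,-0.01,0.244,0.001,0,0,1]]'
python3 - <<'E'
from h import *
a=delta([.482,.2136,.1765],down(90))
im,d,K,T=cap('scene'); cv2.imwrite('pics/s10.png',cv2.resize(im[190:390,130:400,::-1],None,fx=2.8,fy=2.8))
E
```

```text
time_s: 28.25
position: [0.482, 0.2139, 0.2274]
tcp_rot: [[0.001, 1.0, -0.002], [1.0, -0.001, 0.001], [0.001, -0.002, -1.0]]
force: [-2.3, -0.2, 5.6]
opening: 0.134
grasp_force: 30.0
row [-0.0015, 0.0002, -0.0006] [-0.0007, -0.0004, -0.0004] TCP [0.482 0.214 0.227]
```

View pics/s10.png

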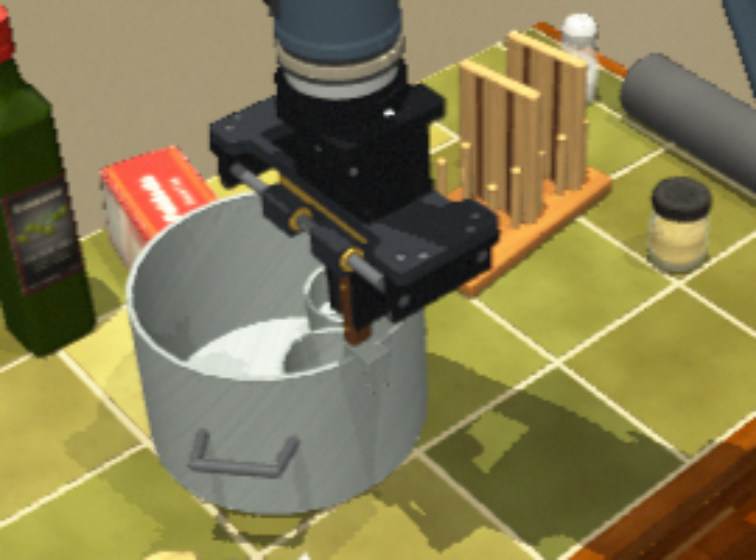

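The hook sits outside the rim at about (370,365), and the 5.6 N upward force says it is resting on the rim. I'll release.

```bash
python3 -m pendant '[[0,0,0,0,0,0,0.6],[0,0,0,0,0,0,0.4],[0,0,0,0,0,0,0.2],[0,0,0,0,0,0,0],[0,0,0,0,0,0,0],[0,0,0,0,0,0,0]]'
python3 -m pendant '[[0,0,-0.1,0,0,0,-0.1],[0,0,-0.25,0,0,0,-0.1],[0,0,-0.45,0,0,0,-0.1],[0,0,-0.65,0,0,0,-0.1],[0,0,-0.65,0,0,0,-0.1]]'
python3 -m pendant '[[-0.2,0,0,0,0,0,-0.1],[-0.4,0,0,0,0,0,-0.1],[-0.6,0,0,0,0,0,-0.1],[-0.8,0,0,0,0,0,-0.1],[-1,0,0,0,0,0,-0.1],[-1,0,0,0,0,0,-0.1],[-1,0,0,0,0,0,-0.1]]'
python3 -m pendant '[[-0.2,0,-0.2,0,0,0,-0.1],[-0.4,0,-0.2,0,0,0,-0.1],[-0.6,0,-0.2,0,0,0,-0.1],[-0.8,0,-0.2,0,0,0,-0.1],[-0.9,0,-0.2,0,0,0,-0.1],[-0.9,0,-0.2,0,0,0,-0.1],[-0.9,0,-0.2,0,0,0,-0.1]]'
python3 - <<'E'
from h import *
im,d,K,T=cap('scene'); cv2.imwrite('pics/s11.png',cv2.resize(im[170:390,130:420,::-1],None,fx=2.7,fy=2.7))
im,d,K,T=cap('top'); cv2.imwrite('pics/t11.png',cv2.resize(im[110:350,120:460,::-1],None,fx=2.3,fy=2.3)); W=cloud(d,K,T)
p=sel(W,.45,.7,.08,.33,.15,.22)
for q in (p[p[:,0]<.52],p[p[:,0]>.53]):
    g=q[q[:,2]>.185]; print(len(q),q[:,2].max(),cv2.minAreaRect(np.ascontiguousarray(g[:,:2],dtype=np.float32)) if len(g) else 0)
q=sel(W,.55,.72,-.17,.06,.125,.17)
for y0,y1 in [(-.15,-.08),(-.08,0)]:
    a=q[(q[:,1]>y0)&(q[:,1]<y1)]; print('board',len(a),cv2.minAreaRect(np.ascontiguousarray(a[:,:2],dtype=np.float32)) if len(a)>4 else 0, a[:,2].mean())
E
```

```text
time_s: 28.9
position: [0.482, 0.2139, 0.2263]
tcp_rot: [[0.002, 1.0, -0.002], [1.0, -0.002, 0.001], [0.001, -0.002, -1.0]]
force: [-0.6, 0.1, -0.3]
opening: 0.483
grasp_force: 0.0
time_s: 29.4
position: [0.4851, 0.2144, 0.3621]
tcp_rot: [[0.001, 1.0, 0.011], [1.0, -0.002, 0.004], [0.004, 0.011, -1.0]]
force: [0.7, 0.4, -0.9]
opening: 0.552
grasp_force: 0.0
time_s: 30.1
position: [0.4817, 0.0131, 0.3555]
tcp_rot: [[0.004, 1.0, -0.003], [1.0, -0.004, 0.002], [0.002, -0.003, -1.0]]
force: [-0.6, 0.4, 0.1]
opening: 0.553
grasp_force: 0.0
time_s: 30.8
position: [0.4818, -0.1649, 0.3953]
tcp_rot: [[0.001, 1.0, -0.003], [1.0, -0.001, 0.003], [0.003, -0.003, -1.0]]
force: [0.4, 0.4, -0.0]
opening: 0.548
grasp_force: 0.0
125 0.20249174859978392 ((0.48636969923973083, 0.21502768993377686), (0.01238612737506628, 0.017709430307149887), 7.341545104980469)
111 0.2017603162340138 ((0.5712022185325623, 0.1243651956319809), (0.017586473375558853, 0.012148375622928143), 1.5548906326293945)
board 287 ((0.645938515663147, -0.10880090296268463), (0.07917281240224838, 0.01305343396961689), 7.86559534072876) 0.143100424804264
board 269 ((0.6377495527267456, -0.049553997814655304), (0.07858052104711533, 0.01265549473464489), 8.225302696228027) 0.1436927904153995
```

View pics/t11.png

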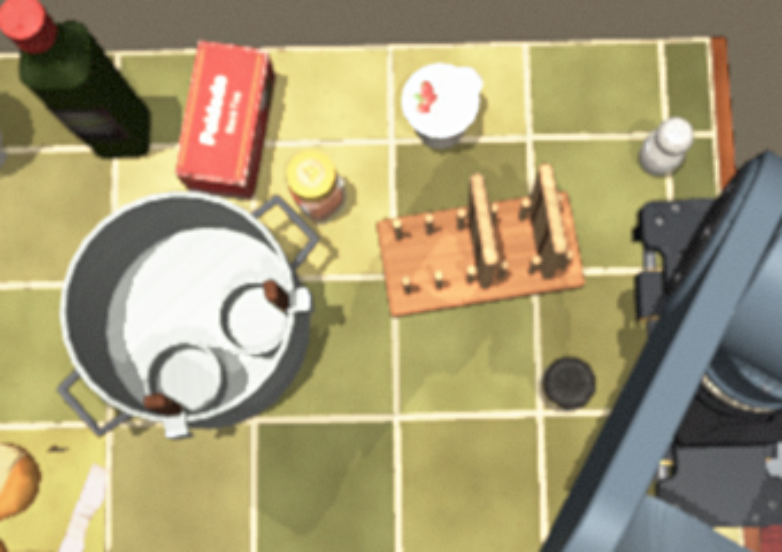

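View pics/s11.png

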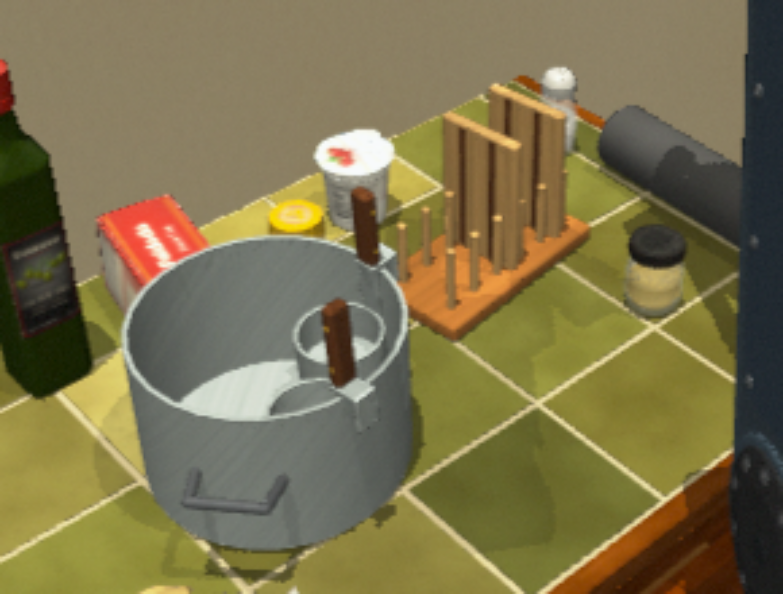

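Both dippers hang with their hooks over the rim, at (300,298) and (177,427) in the top view, and their cups are inside the pot. Both boards stand upright in separate slots, at (483,230) and (550,215), and the bystanders haven't moved.

```bash
python3 -c "
from rig import bot; print(bot.hand_in())"
```

```text
the job is handed in; nothing more can be done
None
```

The job is done and handed in: there were two boards and two dippers, the boards stand upright in separate rack slots, the dippers hang by their hooks over the pot rim with cups inside, and the jars, shaker and yoghurt pot were left where they stood.

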